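# Level the rocking flip-drawer unit and put the toothbrush cup on it

## Task

The flip-drawer unit stands on three feet and its fourth, adjustable foot hangs short of the shelf. Turn the levelling wheel until that foot just touches down and carries a little of the weight, without lifting or tipping the unit off its other feet; then stand the toothbrush cup upright in the raised ring on top of the unit. Leave the other things, and the unit itself, where they are.

Things in the scene. Friction and masses are not known exactly. Their poses are not given: they have to be found in the camera images.
- unit: pale blue plastic tilt-out flip-drawer unit, loose, 3.6 kg, 200 (its x) by 260 mm (its y), top 122 mm above its origin. Origin: on the shelf, under the centre; z up. It stands on three fixed feet at (-85, +115), (-85, -115), (+85, +115) mm in its x, y. A downward or sideways push of over about 8 N at the wheel tips it onto the short fourth foot. Drawer front on its +x face, slightly ajar; no need to touch it
- foot_spot (a point): point of the unit at shelf height straight below the wheel's axis, at (+85, -115) mm in the unit's x, y (fixed to the unit, does not follow the foot). Over it hangs the adjustable foot, a rubber disc 40 mm across; its underside starts somewhere 3 to 10 mm above the shelf (0.3 to 1 turn of the wheel); how much is not measured
- leveller: levelling wheel, a grey plastic disc 96 mm across, 10 mm thick, on the unit's top at the (+85, -115) mm corner. Origin: on its upright turning axis at the disc's underside, 132 mm above the shelf; x points from the axis to the finger peg. Clockwise seen from above the foot goes down, 10 mm per turn; the wheel keeps its height, has no stop in the needed range and stays where it is left
- wheel_top (a point): centre of the wheel's top face, on its axis, 142 mm above the shelf. How it feels: turning it free takes about 1 N along the circle at the peg; when the foot comes to bear on the shelf its friction raises that by 2 to 4 N within some 10 degrees, a clear step: stop there. About 10 degrees further the rise levels off at 5 to 6 N: now the unit is being lifted. Holding the peg off its circle loads it sideways too
- peg_grip (a point): point on the axis of the upright steel finger peg on the wheel, to grip or push the wheel round by: 14 mm across, 36 mm tall, standing on the disc 36 mm from the wheel's axis; it spins freely about its own axis. The point is 24 mm above the disc's top face (166.5 mm above the shelf), 12 mm below the peg's top
- shelf: fixed moulded white corner shelf, its top face level and 15 mm above its origin (and above the robot's work surface)
- cup: white ceramic toothbrush cup, empty, open at the top, loose, 0.22 kg (varies), 100 mm tall, round, 60 mm across at the rim and a little less lower down. Origin: centre of its underside; z up. Stands on the shelf left or right of the unit, a jar of like size on the other side
- cup_ring (a point): centre of the raised ring on top of the unit, on the flat top where the cup's underside must stand: ring 69 mm inside, 76 mm outside, 5 mm high; z up
- jar: bystander: clear plastic drying jar with a white twist cap, 64 mm across, 82 mm tall, about the cup's size; leave it
- nail_brush: bystander: wooden nail brush lying on the unit's top, 38 x 95 x 33 mm, origin under its middle; leave it
- comb: bystander: metal fine-tooth comb, 150 mm long, flat on the shelf; leave it
- lotion_bottle: bystander: capped bottle 52 mm across, 140 mm tall, on the shelf; leave it
- soap_dish: bystander: shallow ceramic dish 85 x 120 x 22 mm; leave it
- tin: bystander: flat round aluminium tin 60 mm across, 28 mm tall; leave it
There are look-alikes about, which are no part of the job. What is shaped like the cup but red is not meant.

How it is judged:
By the outcome, as a careful person would: the job done as asked, in the order asked, and still so for the second after the job is handed in, with the robot touching nothing.
It also fails if it takes over 72 s, if anything falls off the work surface, if the arm or the gripper's body presses on something with over 40 N, if the wrist force passes 120 N, or if a joint passes its speed limit or range.

## Robot

A 7-joint arm with a two-finger parallel gripper is mounted at the origin on the work surface. World frame = base frame: x ahead of the robot, y to its left, z up, the work surface at z = 0. Lengths are in m, angles in degrees, forces in N, time in s.
With the tool pointing down it reaches from about 0.425 to 0.875 m from the base axis. Payload 4.7 kg.
Tool frame: the origin (TCP) lies on the centre line of the jaws, within the pads' length; the fingertips stand 11 mm ahead of it and the grasp point (between the pads) lies 8 mm behind it (finger_overhang is the x of the fingertips in the tool frame, in m); x points along the fingers, z is the direction in which the jaws open and shut, and the axes are right-handed (so a half turn about x gives the same grasp; the last joint's range is limited). The gripper opens to 87 mm and grips with 3 to 60 N. Pads are 19 mm wide; open, the fingers measure 117 mm over their backs; the gripper's body (75 mm by 190 mm) begins 51 mm behind the grasp point.
Start: joints at [-72.989, 18.392, -4.016, 83.108, 1.295, 78.541, -3.26], TCP at [0.181, 0.624, 0.234] pointing down, gripper open.
Joint ranges: [-163.93, 163.93], [-17.29, 119.83], [-79.2, 71.16], [3.27, 140.29], [-89.18, 269.18], [5.43, 117.66], [-154.24, 154.24]. Speed limits (degrees/s): [147.25, 147.25, 180, 180, 180, 180, 180].

## Interface

Orientations are given as [roll, pitch, yaw] about the fixed x, y, z axes, in that order (R = Rz(yaw) Ry(pitch) Rx(roll)).
In Python, from cell import get_obs, read_camera, sign_off, cut_out, finger_overhang gives the robot as it stands.
- The arm moves only by the tool servo_tool, never from a script. Its argument "rows" is one flat list of numbers, 5 for each row, row after row: the shift along the world's x, y, z in mm, then the turn about the world's z in degrees, then the closure, from 0 (fully open) to 1 (shut). A call has 1 to 10 rows; each row is the pose to reach, as a shift and turn from the pose commanded when the call began; what a row does not reach only later rows make up. A row lasts 1/12 s, in which the tool goes at most 41.7 mm and 7.16 degrees, less where a joint would pass 70% of its speed; a pose out of reach is approached as far as the arm can. A call with a gripper value outside its range is refused whole. The fingers move at their own pace and stop on an object; "force" is the grip in N (left out, the last holds). Time passes only in rows, so rows that repeat a pose let the fingers close. It gives the time, the measured TCP pose, the force and the opening at its end, in the units of the state.
- get_obs(): the state, without advancing time (a new reading comes with each control period).
- read_camera(name): name is "side" or "top" or "wrist"; returns a dict with "frame" (420x560x3 uint8, blue, green, red), "range_z" (420x560 float32, m along the optical axis (not along the pixel's ray), 0 where there is no reading), "intrinsics" (3x3 intrinsics, pixels), "cam_to_world" (4x4, takes a point from camera to world coordinates); the wrist camera has in their place "tool_from_camera" (4x4, takes a point from camera to tool coordinates, whose origin is the TCP and whose axes are the tool frame's). Camera axes: x right, y down, z forward; pixel columns grow to the right and rows downward; lengths in m; the calibration is good to about 2 mm. The wrist camera is an equidistant fisheye: a pixel r from the principal point sees the ray r / f radians off the axis. A picture is of the moment at which its call begins: read the wrist's pose just before it.
- sign_off(): hands the job in, once; it reports no verdict.
Trained networks look in a picture, given as the dict that the camera call returned (one of the last four; its "shot" number tells which), for a name from the list of things; names that differ only in an ending like _2 or _b are one class to them, and where a whole thing is asked for, a point or a joint stands for the part that bears it (a point fixed in the world has none). Each returns a list of dicts, best first, with "score" (0 to 1); they miss things now and then, are a little off and sometimes report something else, mostly with a low value. They report only what shows in the picture. A call takes as long as a camera call. They do not tell look-alikes from the thing itself.
- cut_out(name, picture): "pixels" (420x560 bool, what is visible of it) and "extent" ([centre column, centre row, width, height] in pixels, round what is visible of it).
The state is a dict: "time_s": time; "qpos": joint angles; "joint_velocities": joint speeds; "effort": joint torques, N m; "tool_pos": TCP position; "tool_rot": TCP orientation; "force": force on the tool from outside, world axes, zero at the start; "wrist_torque": the same for the moment, N m; "grip_width": finger opening in m.
Only numpy, scipy, OpenCV 4.12 (cv2) and the standard library are available. Lean on these libraries where they do the work, as an engineer would, in place of code of your own. Each camera call takes 0.05 s, during which the arm holds its last target.

## Working session

There is one attempt and no reset: what is moved stays moved. The work goes in short steps, Python scripts to look and compute and a tool call to move; the robot and the scene stay as the last step left them, time stands still between calls to the robot, and variables do not carry over. Pictures are saved under pics/ and viewed, and the job is handed in when it is done.

Besides the shell and the picture viewer there is one more tool, called by a JSON object that holds its "op" and its "data". servo_tool: Moves the arm, as the interface text tells. Its arguments: {"type":"object","properties":{"rows":{"type":"array"},"force":{"type":"number"}},"required":["rows"]}

```bash
ls; mkdir -p pics; cat > h.py <<'E'
import numpy as np, cv2
from cell import *
from scipy.spatial.transform import Rotation as R
def world(p, mask=None):
    K=p["intrinsics"];d=p["range_z"];v,u=np.indices(d.shape)
    P=np.stack([(u-K[0,2])/K[0,0]*d,(v-K[1,2])/K[1,1]*d,d],-1)
    W=P@p["cam_to_world"][:3,:3].T+p["cam_to_world"][:3,3]
    W[d==0]=np.nan
    return W
E
python3 - <<'E'
from h import *
o=get_obs();print({k:np.round(v,3) for k,v in o.items()})
for n in ("top","side"):
    p=read_camera(n);cv2.imwrite(f"pics/{n}0.png",p["frame"]);np.savez(f"{n}0.npz",**{k:p[k] for k in("frame","range_z","intrinsics","cam_to_world")})
    W=world(p)
    for t in ("unit","leveller","peg_grip","cup","cup_ring","jar","nail_brush","comb","lotion_bottle","soap_dish","tin","shelf"):
        for r in cut_out(t,p)[:2]:
            m=r["pixels"]; w=W[m]; w=w[~np.isnan(w[:,0])]
            print(n,t,round(r["score"],2),np.round(r["extent"]),m.sum(),np.round(np.median(w,0),3) if len(w) else None,np.round(w.min(0),3) if len(w) else None,np.round(w.max(0),3)if len(w) else None)
E
```

```text
pics
{'time_s': np.float64(0.0), 'qpos': array([-72.989,  18.439,  -4.015,  83.174,   1.296,  78.539,  -3.259]), 'joint_velocities': array([ 0.072,  0.07 ,  0.018, -0.127,  0.026,  0.061, -0.071]), 'effort': array([-0.0000e+00, -4.9128e+01, -4.0400e-01, -3.1254e+01, -6.4000e-02,
        4.4000e-02,  0.0000e+00]), 'tool_pos': array([0.181, 0.624, 0.232]), 'tool_rot': array([-176.58 ,   89.892, -102.781]), 'force': array([0.118, 0.153, 0.035]), 'wrist_torque': array([-0.027, -0.066, -0.011]), 'grip_width': np.float64(0.087)}
top unit 0.88 [257. 216.  86.  88.] 5028 [0.477 0.025 0.138] [ 0.338 -0.111  0.007] [0.663 0.202 0.198]
top leveller 0.95 [282. 187.  26.  28.] 605 [ 0.575 -0.059  0.158] [ 0.528 -0.109  0.009] [ 0.661 -0.015  0.198]
top cup 0.89 [438. 209.  20.  20.] 301 [ 0.519 -0.614  0.064] [ 0.491 -0.634 -0.001] [ 0.544 -0.575  0.107]
top cup 0.8 [360. 221.  21.  19.] 278 [ 0.471 -0.337  0.072] [ 0.437 -0.361  0.012] [ 0.495 -0.302  0.122]
top cup_ring 0.88 [256. 218.  88.  83.] 5064 [0.479 0.025 0.138] [ 0.338 -0.119  0.007] [0.663 0.202 0.198]
top jar 0.89 [169. 215.  27.  2
[... 1925 characters left out ...]
[0.698 0.2   0.02 ] [0.655 0.125 0.013] [0.743 0.267 0.025]
side comb 0.47 [270. 208.  35.  30.] 545 [ 0.576 -0.051  0.159] [ 0.518 -0.294  0.017] [ 0.624 -0.005  0.198]
side soap_dish 0.59 [281. 373.  41.  60.] 1855 [0.661 0.4   0.022] [0.613 0.324 0.014] [0.704 0.461 0.044]
side soap_dish 0.33 [269. 220.  32.  55.] 629 [ 0.575 -0.052  0.159] [ 0.486 -0.294  0.015] [ 0.625 -0.005  0.198]
side tin 0.92 [400. 370.  28.  28.] 621 [0.374 0.474 0.044] [0.325 0.425 0.013] [0.4   0.5   0.049]
side shelf 0.71 [314. 291. 262. 258.] 35775 [0.603 0.255 0.017] [ 0.27  -0.57  -0.003] [0.844 0.522 0.197]
side shelf 0.62 [340. 335.  28.  39.] 874 [0.501 0.367 0.096] [0.46  0.308 0.013] [0.527 0.384 0.103]
```

```bash
python3 - <<'E'
from h import *
for n,(x0,x1,y0,y1) in {"top":(120,460,140,290),"side":(200,440,120,400)}.items():
    f=np.load(n+"0.npz")["frame"][y0:y1,x0:x1]; s=min(800/f.shape[1],600/f.shape[0])
    cv2.imwrite(f"pics/{n}0c.png",cv2.resize(f,None,fx=s,fy=s,interpolation=cv2.INTER_CUBIC))
E
```

```text
(no output)
```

View pics/top0c.png

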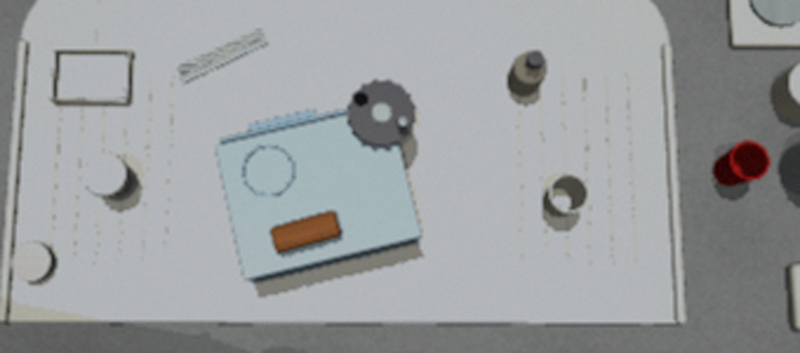

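View pics/side0c.png

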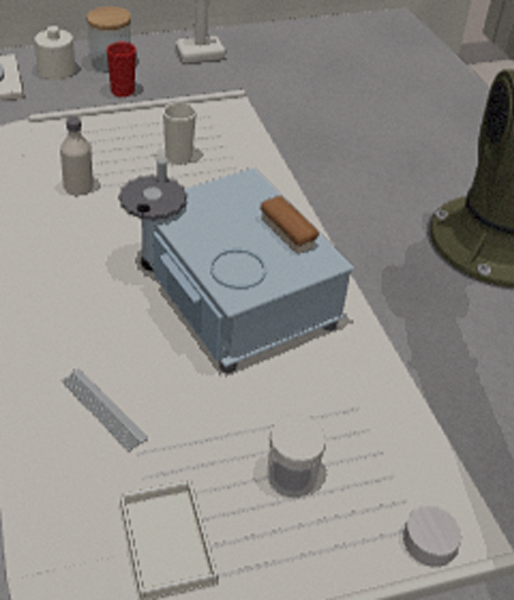

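```bash
cat >> h.py <<'E'
def jaw(o):
    M=R.from_euler("xyz",o["tool_rot"],degrees=True).as_matrix()
    return M
def load(n):
    return dict(np.load(n))
E
python3 - <<'E'
from h import *
o=get_obs();M=jaw(o);print("tool axes\n",M.round(3),"jaw yaw",np.degrees(np.arctan2(M[1,2],M[0,2])))
from scipy.optimize import least_squares
for n in("top","side"):
    p=load(n+"0.npz");W=world(p);f=p["frame"].astype(int)
    z=W[...,2];x=W[...,0];y=W[...,1]
    near=(np.hypot(x-.575,y+.055)<.07)
    sh=z[(abs(x-.6)<.05)&(abs(y-.0)>.2)&(abs(y)<.3)&(z<.05)];print(n,"shelf z",np.median(sh))
    w=near&(z>.150)&(z<.164);P=W[w]
    # circle via minEnclosing / hull
    (c,r)=cv2.minEnclosingCircle((P[:,:2]*1000).astype(np.float32));print("wheel",w.sum(),np.round(c,1),round(r,1),"mean",P.mean(0).round(4))
    k=near&(z>.170);print("peg",k.sum(),W[k].mean(0).round(4),W[k].min(0).round(4),W[k].max(0).round(4))
    t=(abs(z-.138)<.005)&(np.hypot(x-.47,y-.03)<.25);Q=(W[t][:,:2]*1000).astype(np.float32)
    print("unit top",t.sum(),np.median(z[t]),cv2.minAreaRect(Q))
    for nm,cx,cy in(("cup",.469,-.335),):
        q=(np.hypot(x-cx,y-cy)<.06)&(z>.1);(c,r)=cv2.minEnclosingCircle((W[q][:,:2]*1000).astype(np.float32));print(nm,q.sum(),np.round(c,1),r,W[q].mean(0).round(4),z[q].max())
    q=(np.hypot(x-.402,y-.048)<.08)&(z>.160);print("brush",cv2.minAreaRect((W[q][:,:2]*1000).astype(np.float32)),z[q].max())
E
```

```text
tool axes
 [[ 0.    -0.96   0.279]
 [ 0.     0.279  0.96 ]
 [-1.    -0.     0.   ]] jaw yaw 73.79992279825103
top shelf z 0.015383773999594452
wheel 596 [576.1 -56.7] 50.2 mean [ 0.5755 -0.0556  0.1576]
peg 20 [ 0.5536 -0.0867  0.1894] [ 0.5473 -0.0923  0.1709] [ 0.5613 -0.0794  0.1975]
unit top 3442 0.137452637237107 ((473.4780578613281, 36.330596923828125), (217.57403564453125, 259.61785888671875), 13.900680541992188)
cup 90 [ 466.3 -332.1] 30.361650466918945 [ 0.4673 -0.333   0.1126] 0.12176811260323017
brush ((402.730224609375, 48.729454040527344), (37.850032806396484, 94.5207748413086), 15.922477722167969) 0.1787143249065286
side shelf z 0.017191569100200643
wheel 508 [574.7 -56.5] 51.8 mean [ 0.5773 -0.0496  0.1589]
peg 41 [ 0.5558 -0.0822  0.1849] [ 0.5485 -0.0896  0.1701] [ 0.5622 -0.0759  0.1977]
unit top 3129 0.13924532621806185 ((470.14501953125, 37.647056579589844), (209.28643798828125, 261.0349426269531), 13.793351173400879)
cup 136 [ 466.9 -330.2] 32.560794830322266 [ 0.4665 -0.3285  0.1104] 0.1222804100963083
brush ((403.74609375, 50.688323974609375), (38.848384857177734, 97.82266998291016), 14.830845832824707) 0.17728105397854454
```

{"op": "servo_tool", "data": {"rows": [15, -28, 6, 3, 0.6, 34, -64, 12, 6, 0.6, 52, -99, 18, 9, 0.6, 71, -135, 24, 12, 0.6, 90, -170, 30, 15, 0.6, 108, -206, 30, 18, 0.6, 127, -241, 30, 21, 0.6, 146, -277, 30, 24, 0.6, 165, -312, 30, 27, 0.6, 184, -348, 30, 30, 0.6]}}

```text
time_s: 2.13
tool_pos: [0.366, 0.2744, 0.2639]
tool_rot: [-43.3, 89.9, 60.7]
force: [0.6, 0.2, 0.9]
grip_width: 0.0365
```

{"op": "servo_tool", "data": {"rows": [19, -36, 0, 3, 0.6, 38, -72, 0, 6, 0.6, 57, -108, 0, 9, 0.6, 76, -144, 0, 12, 0.6, 95, -180, 0, 15, 0.6, 114, -216, 0, 18, 0.6, 133, -252, 0, 21, 0.6, 152, -288, 0, 24, 0.6, 171, -324, 0, 27, 0.6, 189, -360, 0, 30, 0.6]}}

```text
time_s: 2.97
tool_pos: [0.5552, -0.0855, 0.2641]
tool_rot: [-114.9, 89.9, 19.1]
force: [0.3, 0.2, -0.1]
grip_width: 0.0345
```

{"op": "servo_tool", "data": {"rows": [0, 0, 0, 0, 0.6, 0, 0, 0, 0, 0.6, 0, 0, 0, 0, 0.6]}}

```text
time_s: 3.22
tool_pos: [0.5542, -0.0833, 0.2634]
tool_rot: [5.1, 89.9, 138.9]
force: [-0.2, 0.4, 0.2]
grip_width: 0.0346
```

```bash
python3 - <<'E'
from h import *
o=get_obs();print({k:np.round(v,4) for k,v in o.items()})
p=read_camera("wrist");cv2.imwrite("pics/w1.png",p["frame"]);print(p["intrinsics"],p["tool_from_camera"])
np.savez("w1.npz",frame=p["frame"],range_z=p["range_z"],K=p["intrinsics"],T=p["tool_from_camera"],pos=o["tool_pos"],rot=o["tool_rot"])
for t in("peg_grip","leveller","cup_ring"):
    for r in cut_out(t,p)[:2]: print(t,r["score"],np.round(r["extent"]))
E
```

```text
{'time_s': np.float64(3.2167), 'qpos': array([-30.104 ,   7.3618,  39.6646,  94.8282,  -4.7973,  79.5709,
       143.9683]), 'joint_velocities': array([-1.227 , -0.9269, -1.4175,  0.5935, -0.0813, -0.0097,  0.1558]), 'effort': array([ 1.32150e+00, -3.03834e+01,  3.87440e+00, -3.15206e+01,
        2.67700e-01, -2.46000e-02,  1.68000e-02]), 'tool_pos': array([ 0.5542, -0.0833,  0.2634]), 'tool_rot': array([  5.1398,  89.9496, 138.9064]), 'force': array([-0.2212,  0.3668,  0.197 ]), 'wrist_torque': array([0.0534, 0.0681, 0.002 ]), 'grip_width': np.float64(0.0346)}
[[325.1922621    0.         277.33858107]
 [  0.         325.1922621  206.86805307]
 [  0.           0.           1.        ]] [[ 1.33679146e-03 -2.93299980e-01  9.56019526e-01 -1.51005774e-01]
 [ 2.07987334e-03 -9.56017497e-01 -2.93302266e-01  8.05603913e-02]
 [ 9.99996944e-01  2.38048349e-03 -6.67969219e-04  2.72445966e-04]
 [ 0.00000000e+00  0.00000000e+00  0.00000000e+00  1.00000000e+00]]
peg_grip 0.69 [277. 214.  18.  29.]
peg_grip 0.5 [280. 209. 560. 415.]
leveller 0.67 [281. 238. 115. 101.]
cup_ring 0.65 [381. 195. 320. 271.]
cup_ring 0.48 [485. 189.  86.  80.]
```

View pics/w1.png

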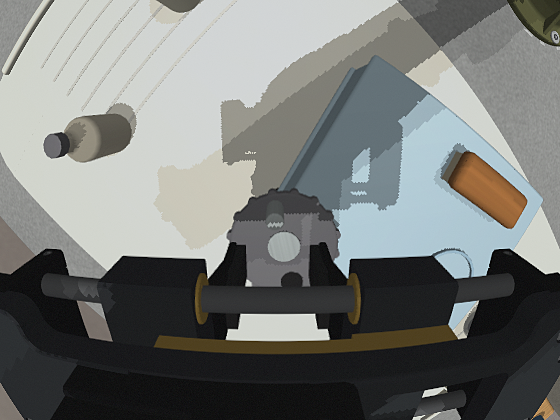

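```bash
cat >> h.py <<'E'
def wworld(frame_d,K,T,pos,rot):
    d=frame_d;v,u=np.indices(d.shape)
    a=(u-K[0,2])/K[0,0];b=(v-K[1,2])/K[1,1];r=np.hypot(a,b);s=np.where(r>1e-9,np.tan(np.minimum(r,1.5))/np.maximum(r,1e-9),1)
    P=np.stack([a*s*d,b*s*d,d],-1)
    Pt=P@T[:3,:3].T+T[:3,3]
    M=R.from_euler("xyz",rot,degrees=True).as_matrix()
    W=Pt@M.T+pos;W[d==0]=np.nan
    return W
def fitcirc(P,r=None):
    from scipy.optimize import least_squares
    f=lambda q:np.hypot(P[:,0]-q[0],P[:,1]-q[1])-(q[2] if r is None else r)
    s=least_squares(f,[*P[:,:2].mean(0),.03],loss="soft_l1",f_scale=.001);return s.x,np.sqrt(np.mean(f(s.x)**2))
E
python3 - <<'E'
from h import *
d=np.load("w1.npz");W=wworld(d["range_z"],d["K"],d["T"],d["pos"],d["rot"])
print(jaw(dict(tool_rot=d["rot"])).round(3))
for n,(u,v) in dict(hub=(283,246),hole=(292,281),pegtop=(275,205),peg=(277,218),wheelL=(240,215),ringtop=(450,250)).items(): print(n,W[v,u].round(4))
z=W[...,2];x=W[...,0];y=W[...,1]
near=np.hypot(x-.575,y+.056)<.075
k=near&(z>.168)&(z<.2);v,u=np.where(k);kk=u>262
k2=k&(np.indices(z.shape)[1]>255)&(np.indices(z.shape)[1]<300)&(np.indices(z.shape)[0]<232)
print("peg",k2.sum(),np.nanmean(W[k2],0).round(4),np.nanmin(W[k2],0).round(4),np.nanmax(W[k2],0).round(4))
t=k2&(z>.19);print("pegtop",t.sum(),W[t].mean(0).round(4))
w=near&(abs(z-.157)<.004);(c,r)=cv2.minEnclosingCircle((W[w][:,:2]*1000).astype(np.float32));print("wheel",c,r,np.median(z[w]))
f=d["frame"].astype(int);hub=(f.min(-1)>140)&w&(np.hypot(x-.575,y+.056)<.02);print("hub",hub.sum(),W[hub].mean(0))
E
```

```text
[[-0.001 -0.722 -0.692]
 [ 0.001 -0.692  0.722]
 [-1.     0.     0.001]]
hub [ 0.5748 -0.0566  0.1579]
hole [ 0.5942 -0.0262  0.1576]
pegtop [ 0.5494 -0.0902  0.1737]
peg [ 0.5511 -0.0864  0.1932]
wheelL [ 0.5802 -0.1017  0.1558]
ringtop [0.467  0.0797 0.1397]
peg 416 [ 0.5525 -0.0875  0.1883] [ 0.5472 -0.093   0.1684] [ 0.5612 -0.0792  0.1951]
pegtop 269 [ 0.5538 -0.0864  0.193 ]
wheel (574.5267333984375, -56.516868591308594) 50.49373245239258 0.1568573435665312
hub 744 [ 0.57464356 -0.05603653  0.15827014]
```

{"op": "servo_tool", "data": {"rows": [0, -3, -20, 4, 0.6, 0, -3, -40, 8, 0.6, 0, -3, -60, 8, 0.6, 0, -3, -75, 8, 0.6, 0, -3, -85, 8, 0.6, 0, -3, -89, 8, 0.6, 0, -3, -89, 8, 0.6]}}

```text
time_s: 4.0
tool_pos: [0.554, -0.0862, 0.1741]
tool_rot: [20.3, 89.9, 162.2]
force: [-0.8, -0.4, -0.2]
grip_width: 0.035
```

{"op": "servo_tool", "data": {"rows": [0, 0, 0, 0, 0.7, 0, 0, 0, 0, 0.75, 0, 0, 0, 0, 0.78, 0, 0, 0, 0, 0.78]}}

```text
time_s: 4.33
tool_pos: [0.5549, -0.0869, 0.1754]
tool_rot: [-135.5, 89.9, 6.3]
force: [1.3, -0.7, 0.3]
grip_width: 0.0207
```

```bash
python3 - <<'E'
from h import *
o=get_obs();print({k:np.round(v,4) for k,v in o.items()})
M=jaw(o);print("jaw",np.degrees(np.arctan2(M[1,2],M[0,2])))
p=read_camera("wrist");cv2.imwrite("pics/w2.png",p["frame"][150:400,130:430])
E
```

```text
{'time_s': np.float64(4.3333), 'qpos': array([-24.623 ,  10.6105,  34.5935, 101.567 ,  -6.4227,  69.7065,
       153.5366]), 'joint_velocities': array([ 0.0943,  0.0404, -0.0438,  0.3123, -0.0045, -0.1448,  0.025 ]), 'effort': array([ 3.00000e-03, -3.39476e+01,  3.43670e+00, -2.98135e+01,
        9.08000e-02, -3.00000e-03, -5.00000e-04]), 'tool_pos': array([ 0.5549, -0.0869,  0.1754]), 'tool_rot': array([-135.485 ,   89.9201,    6.3139]), 'force': array([ 1.2575, -0.6673,  0.335 ]), 'wrist_torque': array([ 0.0623,  0.0622, -0.047 ]), 'grip_width': np.float64(0.0207)}
jaw 141.79885433417175
```

View pics/w2.png

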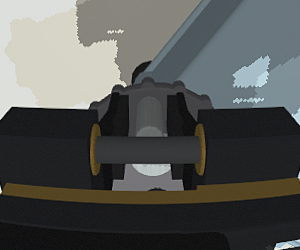

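```bash
cat > tab.py <<'E'
import sys,numpy as np
# tab.py phi_start r step n : rows relative to tool at angle phi
phi,r,step,n=map(float,sys.argv[1:5]);a=np.radians(phi)
for i in range(1,int(n)+1):
    b=a-np.radians(step*i);print([round(r*1e3*(np.cos(b)-np.cos(a)))/1e3 if 0 else round(r*(np.cos(b)-np.cos(a)),1),round(r*(np.sin(b)-np.sin(a)),1),0,-step*i],end=" ")
print()
E
python3 tab.py -124.6 36.5 5 10; python3 tab.py -174.6 36.5 5 10
```

```text
[np.float64(-2.5), np.float64(1.9), 0, -5.0] [np.float64(-4.9), np.float64(4.1), 0, -10.0] [np.float64(-7.1), np.float64(6.4), 0, -15.0] [np.float64(-9.0), np.float64(8.9), 0, -20.0] [np.float64(-10.8), np.float64(11.6), 0, -25.0] [np.float64(-12.2), np.float64(14.4), 0, -30.0] [np.float64(-13.5), np.float64(17.3), 0, -35.0] [np.float64(-14.5), np.float64(20.4), 0, -40.0] [np.float64(-15.2), np.float64(23.5), 0, -45.0] [np.float64(-15.6), np.float64(26.6), 0, -50.0] 
[np.float64(-0.2), np.float64(3.2), 0, -5.0] [np.float64(-0.0), np.float64(6.4), 0, -10.0] [np.float64(0.3), np.float64(9.5), 0, -15.0] [np.float64(1.0), np.float64(12.6), 0, -20.0] [np.float64(2.0), np.float64(15.7), 0, -25.0] [np.float64(3.2), np.float64(18.6), 0, -30.0] [np.float64(4.6), np.float64(21.5), 0, -35.0] [np.float64(6.3), np.float64(24.2), 0, -40.0] [np.float64(8.2), np.float64(26.7), 0, -45.0] [np.float64(10.3), np.float64(29.1), 0, -50.0]
```

{"op": "servo_tool", "data": {"rows": [-2.5, 1.9, 0, -5, 0.78, -4.9, 4.1, 0, -10, 0.78, -7.1, 6.4, 0, -15, 0.78, -9.0, 8.9, 0, -20, 0.78, -10.8, 11.6, 0, -25, 0.78, -12.2, 14.4, 0, -30, 0.78]}}

```text
time_s: 4.88
tool_pos: [0.5424, -0.0731, 0.175]
tool_rot: [-148.2, 89.9, -36.7]
force: [0.3, -1.0, 0.1]
grip_width: 0.0195
```

```bash
cat > st.py <<'E'
from h import *
o=get_obs();M=jaw(o);y=np.degrees(np.arctan2(M[1,2],M[0,2]));C=np.array([.5747,-.0563])
d=o["tool_pos"][:2]-C;ph=np.arctan2(d[1],d[0]);t=np.array([np.sin(ph),-np.cos(ph)])
F=o["force"][:2]
print("t",round(o["time_s"],2),"tcp",o["tool_pos"].round(4),"phi",round(np.degrees(ph),1),"r",round(1e3*np.hypot(*d),1),"jaw",round(y,1),"j7",o["qpos"][6].round(1),"F",o["force"].round(2),"resist",round(-F@t,2),"radial",round(F@d/np.hypot(*d),2),"tau",o["wrist_torque"].round(3))
E
python3 st.py; python3 tab.py -154.6 36.5 5 10
```

```text
t 4.88 tcp [ 0.5424 -0.0731  0.175 ] phi -152.6 r 36.4 jaw 111.5 j7 121.4 F [ 0.35 -1.01  0.1 ] resist 1.06 radial 0.16 tau [-0.226 -0.004 -0.06 ]
[np.float64(-1.2), np.float64(2.9), 0, -5.0] [np.float64(-2.2), np.float64(6.0), 0, -10.0] [np.float64(-2.9), np.float64(9.1), 0, -15.0] [np.float64(-3.4), np.float64(12.2), 0, -20.0] [np.float64(-3.5), np.float64(15.4), 0, -25.0] [np.float64(-3.4), np.float64(18.6), 0, -30.0] [np.float64(-3.0), np.float64(21.7), 0, -35.0] [np.float64(-2.3), np.float64(24.9), 0, -40.0] [np.float64(-1.4), np.float64(27.9), 0, -45.0] [np.float64(-0.2), np.float64(30.9), 0, -50.0]
```

{"op": "servo_tool", "data": {"rows": [-1.2, 2.9, 0, -5, 0.78, -2.2, 6.0, 0, -10, 0.78, -2.9, 9.1, 0, -15, 0.78, -3.4, 12.2, 0, -20, 0.78, -3.5, 15.4, 0, -25, 0.78, -3.4, 18.6, 0, -30, 0.78, -3.0, 21.7, 0, -35, 0.78, -2.3, 24.9, 0, -40, 0.78, -1.4, 27.9, 0, -45, 0.78, -0.2, 30.9, 0, -50, 0.78]}}

```text
time_s: 5.72
tool_pos: [0.542, -0.042, 0.175]
tool_rot: [-127.5, 90.0, -66.0]
force: [-1.5, -1.4, 1.1]
grip_width: 0.0192
```

```bash
python3 st.py; python3 tab.py -204.6 36.5 5 4;  python3 tab.py -224.6 36.5 2.5 4;python3 tab.py -234.6 36.5 2.5 4
```

```text
t 5.72 tcp [ 0.542 -0.042  0.175] phi 156.5 r 35.7 jaw 61.5 j7 68.5 F [-1.53 -1.41  1.1 ] resist 1.9 radial 0.84 tau [-0.247  0.163 -0.058]
[np.float64(1.5), np.float64(2.8), 0, -5.0] [np.float64(3.1), np.float64(5.5), 0, -10.0] [np.float64(5.1), np.float64(8.1), 0, -15.0] [np.float64(7.2), np.float64(10.4), 0, -20.0] 
[np.float64(1.1), np.float64(1.1), 0, -2.5] [np.float64(2.3), np.float64(2.2), 0, -5.0] [np.float64(3.6), np.float64(3.2), 0, -7.5] [np.float64(4.8), np.float64(4.1), 0, -10.0] 
[np.float64(1.3), np.float64(0.9), 0, -2.5] [np.float64(2.7), np.float64(1.7), 0, -5.0] [np.float64(4.1), np.float64(2.5), 0, -7.5] [np.float64(5.5), np.float64(3.2), 0, -10.0]
```

{"op": "servo_tool", "data": {"rows": [1.5, 2.8, 0, -5, 0.78, 3.1, 5.5, 0, -10, 0.78, 5.1, 8.1, 0, -15, 0.78, 7.2, 10.4, 0, -20, 0.78]}}

```text
time_s: 6.05
tool_pos: [0.5492, -0.0314, 0.1749]
tool_rot: [-141.3, 90.0, -99.8]
force: [-0.1, -0.2, 1.6]
grip_width: 0.0195
```

```bash
python3 st.py
```

```text
t 6.05 tcp [ 0.5492 -0.0314  0.1749] phi 135.8 r 35.6 jaw 41.5 j7 48.2 F [-0.08 -0.17  1.65] resist 0.18 radial -0.06 tau [-0.276  0.23  -0.022]
```

{"op": "servo_tool", "data": {"rows": [1.1, 1.1, 0, -2.5, 0.78, 2.3, 2.2, 0, -5, 0.78, 3.6, 3.2, 0, -7.5, 0.78]}}

```text
time_s: 6.3
tool_pos: [0.5527, -0.0281, 0.1749]
tool_rot: [-151.6, 90.0, -117.4]
force: [-0.9, -0.0, 0.6]
grip_width: 0.019
```

```bash
python3 st.py; for k in 0 1 2 3 4 5 6 7; do echo $k; python3 tab.py $(python3 -c "print(-232.1-7.5*$k)") 36.5 2.5 3;done
```

```text
t 6.3 tcp [ 0.5527 -0.0281  0.1749] phi 128.0 r 35.7 jaw 34.2 j7 40.9 F [-0.92 -0.02  0.56] resist 0.73 radial 0.55 tau [-0.163  0.228 -0.036]
0
[np.float64(1.3), np.float64(1.0), 0, -2.5] [np.float64(2.6), np.float64(1.8), 0, -5.0] [np.float64(4.0), np.float64(2.7), 0, -7.5] 
1
[np.float64(1.4), np.float64(0.8), 0, -2.5] [np.float64(2.8), np.float64(1.5), 0, -5.0] [np.float64(4.3), np.float64(2.1), 0, -7.5] 
2
[np.float64(1.5), np.float64(0.6), 0, -2.5] [np.float64(3.0), np.float64(1.1), 0, -5.0] [np.float64(4.5), np.float64(1.6), 0, -7.5] 
3
[np.float64(1.5), np.float64(0.4), 0, -2.5] [np.float64(3.1), np.float64(0.7), 0, -5.0] [np.float64(4.7), np.float64(1.0), 0, -7.5] 
4
[np.float64(1.6), np.float64(0.2), 0, -2.5] [np.float64(3.2), np.float64(0.3), 0, -5.0] [np.float64(4.8), np.float64(0.3), 0, -7.5] 
5
[np.float64(1.6), np.float64(-0.0), 0, -2.5] [np.float64(3.2), np.float64(-0.1), 0, -5.0] [np.float64(4.8), np.float64(-0.3), 0, -7.5] 
6
[np.float64(1.6), np.float64(-0.2), 0, -2.5] [np.float64(3.1), np.float64(-0.5), 0, -5.0] [np.float64(4.7), np.float64(-0.9), 0, -7.5] 
7
[np.float64(1.5), np.float64(-0.4), 0, -2.5] [np.float64(3.0), np.float64(-0.9), 0, -5.0] [np.float64(4.5), np.float64(-1.5), 0, -7.5]
```

{"op": "servo_tool", "data": {"rows": [1.3, 1.0, 0, -2.5, 0.78, 2.6, 1.8, 0, -5, 0.78, 4.0, 2.7, 0, -7.5, 0.78]}}

```text
time_s: 6.55
tool_pos: [0.5567, -0.0254, 0.1749]
tool_rot: [-173.5, 90.0, -146.8]
force: [-1.7, -0.4, 1.6]
grip_width: 0.0193
```

{"op": "servo_tool", "data": {"rows": [1.4, 0.8, 0, -2.5, 0.78, 2.8, 1.5, 0, -5, 0.78, 4.3, 2.1, 0, -7.5, 0.78]}}

```text
time_s: 6.8
tool_pos: [0.561, -0.0233, 0.1749]
tool_rot: [175.3, 90.0, -165.5]
force: [-1.4, 0.1, 1.1]
grip_width: 0.0189
```

{"op": "servo_tool", "data": {"rows": [1.5, 0.6, 0, -2.5, 0.78, 3.0, 1.1, 0, -5, 0.78, 4.5, 1.6, 0, -7.5, 0.78]}}

```text
time_s: 7.05
tool_pos: [0.5655, -0.0216, 0.1749]
tool_rot: [177.9, 90.0, -170.5]
force: [-2.2, -1.6, 0.3]
grip_width: 0.019
```

{"op": "servo_tool", "data": {"rows": [0, 0, 0, 0, 0.78]}}

```text
time_s: 7.13
tool_pos: [0.5658, -0.0215, 0.1748]
tool_rot: [-53.2, 90.0, -41.4]
force: [0.3, -0.2, 1.1]
grip_width: 0.0194
```

```bash
python3 st.py
```

```text
t 7.13 tcp [ 0.5658 -0.0215  0.1748] phi 104.4 r 36.0 jaw 11.7 j7 19.4 F [ 0.32 -0.18  1.14] resist -0.26 radial -0.26 tau [-0.111  0.039 -0.016]
```

{"op": "servo_tool", "data": {"rows": [0, 0, 0, 0, 0.78]}}

```text
time_s: 7.22
tool_pos: [0.5657, -0.0215, 0.1747]
tool_rot: [-24.4, 90.0, -12.6]
force: [-1.1, -0.5, 0.4]
grip_width: 0.019
```

```bash
cat > av.py <<'E'
from h import *
C=np.array([.5747,-.0563]);L=[];T=[]
for i in range(5):
    o=get_obs();d=o["tool_pos"][:2]-C;ph=np.arctan2(d[1],d[0]);t=np.array([np.sin(ph),-np.cos(ph)]);F=o["force"]
    L.append([-F[:2]@t,F[:2]@d/np.hypot(*d),F[2]]);T.append(o["wrist_torque"])
    if i<4: read_camera("side")
L=np.array(L);print("t",round(o["time_s"],2),"tcp",o["tool_pos"].round(4),"phi",round(np.degrees(ph),1),"r",round(1e3*np.hypot(*d),1),"res/rad/z mean",L.mean(0).round(2),"sd",L.std(0).round(2),"res",L[:,0].round(1),"tau",np.mean(T,0).round(3),"gw",o["grip_width"].round(4),"j7",o["qpos"][6].round(0))
E
python3 av.py
```

```text
Traceback (most recent call last):
  File "av.py", line 7, in <module>
    L=np.array(L);print("t",round(o["time_s"],2),"tcp",o["tool_pos"].round(4),"phi",round(np.degrees(ph),1),"r",round(1e3*np.hypot(*d),1),"res/rad/z mean",L.mean(0).round(2),"sd",L.std(0).round(2),"res",L[:,0].round(1),"tau",np.mean(T,0).round(3),"gw",o["grip_width"].round(4),"j7",o["qpos"][6].round(0))
                                                                                                                                                                                                                                                            ^^^^^^^^^^^^^^^^^^^^^
AttributeError: 'float' object has no attribute 'round'
```

{"op": "servo_tool", "data": {"rows": [1.5, 0.4, 0, -2.5, 0.78, 3.1, 0.7, 0, -5, 0.78, 4.7, 1.0, 0, -7.5, 0.78]}}

```text
time_s: 7.67
tool_pos: [0.57, -0.0206, 0.1746]
tool_rot: [168.6, 90.0, 172.8]
force: [-1.0, -1.1, 1.1]
grip_width: 0.0193
```

```bash
python3 av.py
```

```text
Traceback (most recent call last):
  File "av.py", line 7, in <module>
    L=np.array(L);print("t",round(o["time_s"],2),"tcp",o["tool_pos"].round(4),"phi",round(np.degrees(ph),1),"r",round(1e3*np.hypot(*d),1),"res/rad/z mean",L.mean(0).round(2),"sd",L.std(0).round(2),"res",L[:,0].round(1),"tau",np.mean(T,0).round(3),"gw",o["grip_width"].round(4),"j7",o["qpos"][6].round(0))
                                                                                                                                                                                                                                                            ^^^^^^^^^^^^^^^^^^^^^
AttributeError: 'float' object has no attribute 'round'
```

```bash
sed -i 's/o\["grip_width"\].round(4)/round(o["grip_width"],4)/' av.py; python3 av.py
```

```text
t 8.07 tcp [ 0.5703 -0.0205  0.1746] phi 97.0 r 36.1 res/rad/z mean [ 0.11 -0.12 -0.06] sd [0.42 0.17 0.43] res [ 0.4 -0.3  0.8 -0.3 -0. ] tau [-0.07   0.09   0.002] gw 0.019 j7 12.0
```

{"op": "servo_tool", "data": {"rows": [1.6, 0.2, 0, -2.5, 0.78, 3.2, 0.3, 0, -5, 0.78, 4.8, 0.3, 0, -7.5, 0.78]}}

```text
time_s: 8.32
tool_pos: [0.5748, -0.0202, 0.1746]
tool_rot: [166.8, 90.0, 163.5]
force: [-0.4, -0.3, 1.2]
grip_width: 0.0193
```

```bash
python3 av.py
```

```text
t 8.52 tcp [ 0.5751 -0.0202  0.1746] phi 89.4 r 36.1 res/rad/z mean [0.11 0.34 0.41] sd [0.49 0.49 0.49] res [ 0.4  0.9 -0.4  0.1 -0.4] tau [-0.08   0.162  0.018] gw 0.0191 j7 6.0
```

{"op": "servo_tool", "data": {"rows": [1.6, 0, 0, -2.5, 0.78, 3.2, -0.1, 0, -5, 0.78]}}

```text
time_s: 8.68
tool_pos: [0.578, -0.0203, 0.1746]
tool_rot: [158.6, 90.0, 150.4]
force: [-0.4, 0.3, 0.1]
grip_width: 0.0191
```

{"op": "servo_tool", "data": {"rows": [1.6, -0.2, 0, -2.5, 0.78, 3.2, -0.4, 0, -5, 0.78]}}

```text
time_s: 8.85
tool_pos: [0.5812, -0.0207, 0.1746]
tool_rot: [172.9, 90.0, 159.6]
force: [-0.6, -0.8, 0.3]
grip_width: 0.0189
```

```bash
for k in $(seq 0 20); do python3 - $k <<'E'
import sys,numpy as np
a=80.4-5*int(sys.argv[1]);f=lambda x:36.5*np.array([np.cos(np.radians(x)),np.sin(np.radians(x))])
print(a,(f(a-2.5)-f(a)).round(1),(f(a-5)-f(a)).round(1),"dir",np.sin(np.radians(a)).round(2),-np.cos(np.radians(a)).round(2))
E
done
```

```text
80.4 [ 1.6 -0.3] [ 3.1 -0.7] dir 0.99 -0.17
75.4 [ 1.5 -0.4] [ 3.  -0.9] dir 0.97 -0.25
70.4 [ 1.5 -0.6] [ 3.  -1.2] dir 0.94 -0.34
65.4 [ 1.4 -0.7] [ 2.8 -1.5] dir 0.91 -0.42
60.400000000000006 [ 1.4 -0.8] [ 2.7 -1.7] dir 0.87 -0.49
55.400000000000006 [ 1.3 -0.9] [ 2.5 -1.9] dir 0.82 -0.57
50.400000000000006 [ 1.2 -1. ] [ 2.4 -2.1] dir 0.77 -0.64
45.400000000000006 [ 1.1 -1.1] [ 2.2 -2.3] dir 0.71 -0.7
40.400000000000006 [ 1.  -1.2] [ 2.  -2.5] dir 0.65 -0.76
35.400000000000006 [ 0.9 -1.3] [ 1.7 -2.7] dir 0.58 -0.82
30.400000000000006 [ 0.8 -1.4] [ 1.5 -2.8] dir 0.51 -0.86
25.400000000000006 [ 0.7 -1.5] [ 1.2 -2.9] dir 0.43 -0.9
20.400000000000006 [ 0.5 -1.5] [ 1. -3.] dir 0.35 -0.94
15.400000000000006 [ 0.4 -1.5] [ 0.7 -3.1] dir 0.27 -0.96
10.400000000000006 [ 0.3 -1.6] [ 0.4 -3.2] dir 0.18 -0.98
5.400000000000006 [ 0.1 -1.6] [ 0.2 -3.2] dir 0.09 -1.0
0.4000000000000057 [-0.  -1.6] [-0.1 -3.2] dir 0.01 -1.0
-4.599999999999994 [-0.2 -1.6] [-0.4 -3.2] dir -0.08 -1.0
-9.599999999999994 [-0.3 -1.6] [-0.7 -3.1] dir -0.17 -0.99
-14.599999999999994 [-0.4 -1.5] [-0.9 -3. ] dir -0.25 -0.97
-19.599999999999994 [-0.6 -1.5] [-1.2 -3. ] dir -0.34 -0.94
```

{"op": "servo_tool", "data": {"rows": [1.6, -0.3, 0, -2.5, 0.78, 3.1, -0.7, 0, -5, 0.78]}}

```text
time_s: 9.02
tool_pos: [0.5844, -0.0213, 0.1746]
tool_rot: [173.9, 90.0, 155.6]
force: [-1.4, 0.7, -0.1]
grip_width: 0.0186
```

{"op": "servo_tool", "data": {"rows": [1.5, -0.4, 0, -2.5, 0.78, 3.0, -0.9, 0, -5, 0.78]}}

```text
time_s: 9.18
tool_pos: [0.5874, -0.0221, 0.1746]
tool_rot: [170.9, 90.0, 147.7]
force: [-0.5, 0.9, -0.0]
grip_width: 0.0191
```

{"op": "servo_tool", "data": {"rows": [1.5, -0.6, 0, -2.5, 0.78, 3.0, -1.2, 0, -5, 0.78]}}

```text
time_s: 9.35
tool_pos: [0.5904, -0.0233, 0.1745]
tool_rot: [170.1, 90.0, 141.9]
force: [-1.7, 0.5, 0.7]
grip_width: 0.0191
```

{"op": "servo_tool", "data": {"rows": [1.4, -0.7, 0, -2.5, 0.78, 2.8, -1.5, 0, -5, 0.78]}}

```text
time_s: 9.52
tool_pos: [0.5932, -0.0247, 0.1745]
tool_rot: [169.3, 90.0, 136.1]
force: [-0.1, 0.8, 1.0]
grip_width: 0.0188
```

{"op": "servo_tool", "data": {"rows": [1.4, -0.8, 0, -2.5, 0.78, 2.7, -1.7, 0, -5, 0.78]}}

```text
time_s: 9.68
tool_pos: [0.5959, -0.0264, 0.1745]
tool_rot: [172.5, 90.0, 134.3]
force: [-1.6, 1.0, 0.5]
grip_width: 0.0188
```

{"op": "servo_tool", "data": {"rows": [1.3, -0.9, 0, -2.5, 0.78, 2.5, -1.9, 0, -5, 0.78]}}

```text
time_s: 9.85
tool_pos: [0.5984, -0.0282, 0.1745]
tool_rot: [171.2, 90.0, 128.0]
force: [-0.7, 0.5, 0.8]
grip_width: 0.0187
```

{"op": "servo_tool", "data": {"rows": [1.2, -1.0, 0, -2.5, 0.78, 2.4, -2.1, 0, -5, 0.78]}}

```text
time_s: 10.02
tool_pos: [0.6008, -0.0303, 0.1745]
tool_rot: [173.5, 90.0, 125.2]
force: [-0.4, 1.2, 1.2]
grip_width: 0.0192
```

```bash
python3 - <<'E'
from h import *
p=read_camera("wrist");cv2.imwrite("pics/w3.png",p["frame"])
E
```

```text
(no output)
```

View pics/w3.png

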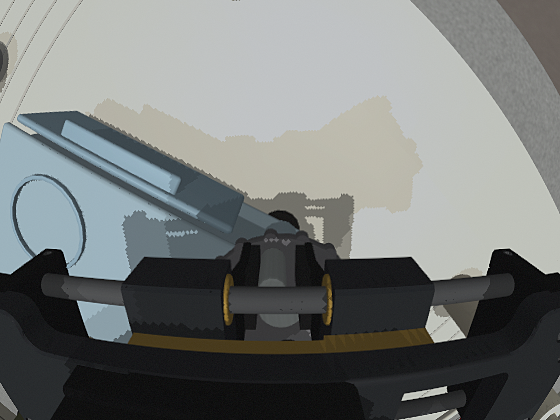

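{"op": "servo_tool", "data": {"rows": [1.1, -1.1, 0, -2.5, 0.78, 2.2, -2.3, 0, -5, 0.78]}}

```text
time_s: 10.23
tool_pos: [0.6031, -0.0325, 0.1745]
tool_rot: [170.6, 90.0, 117.5]
force: [-1.1, 1.0, 0.4]
grip_width: 0.019
```

{"op": "servo_tool", "data": {"rows": [1.0, -1.2, 0, -2.5, 0.78, 2.0, -2.5, 0, -5, 0.78]}}

```text
time_s: 10.4
tool_pos: [0.6051, -0.035, 0.1745]
tool_rot: [171.7, 90.0, 113.5]
force: [-0.3, 1.0, -0.1]
grip_width: 0.0189
```

{"op": "servo_tool", "data": {"rows": [0.9, -1.3, 0, -2.5, 0.78, 1.7, -2.7, 0, -5, 0.78]}}

```text
time_s: 10.57
tool_pos: [0.6068, -0.0377, 0.1745]
tool_rot: [170.4, 90.0, 107.2]
force: [-0.6, 1.3, 0.1]
grip_width: 0.0192
```

{"op": "servo_tool", "data": {"rows": [0.8, -1.4, 0, -2.5, 0.78, 1.5, -2.8, 0, -5, 0.78]}}

```text
time_s: 10.73
tool_pos: [0.6083, -0.04, 0.1745]
tool_rot: [177.7, 89.9, 109.5]
force: [-1.7, 2.6, 2.1]
grip_width: 0.0192
```

{"op": "servo_tool", "data": {"rows": [0.7, -1.5, 0, -2.5, 0.78]}}

```text
time_s: 10.82
tool_pos: [0.6089, -0.041, 0.1746]
tool_rot: [178.5, 89.9, 107.8]
force: [-0.9, 2.3, 1.5]
grip_width: 0.0191
```

```bash
python3 st.py
```

```text
t 10.82 tcp [ 0.6089 -0.041   0.1746] phi 24.1 r 37.5 jaw -70.7 j7 -52.7 F [-0.86  2.32  1.51] resist 2.47 radial 0.16 tau [ 0.704  0.458 -0.006]
```

```bash
python3 av.py
```

```text
t 11.02 tcp [ 0.6091 -0.0412  0.1746] phi 23.7 r 37.6 res/rad/z mean [3.39 0.33 1.66] sd [0.6  0.3  0.38] res [2.5 3.8 3.  3.4 4.2] tau [ 0.685  0.403 -0.029] gw 0.0193 j7 -53.0
```

{"op": "servo_tool", "data": {"rows": [-0.5, 1.2, 0, 0, 0.78, -1.1, 2.5, 0, 0, 0.74, -1.1, 2.5, 0, 0, 0.65, -1.1, 2.5, 0, 0, 0.6, -1.1, 2.5, 0, 0, 0.6]}}

```text
time_s: 11.43
tool_pos: [0.608, -0.0406, 0.1746]
tool_rot: [-4.7, 90.0, -75.4]
force: [-0.5, -0.3, -0.8]
grip_width: 0.0322
```

```bash
python3 av.py; python3 - <<'E'
from h import *
o=get_obs();p=read_camera("wrist");cv2.imwrite("pics/w4.png",p["frame"])
p=read_camera("side");f=p["frame"][190:330,230:380];cv2.imwrite("pics/s4.png",cv2.resize(f,None,fx=4,fy=4,interpolation=cv2.INTER_CUBIC))
E
```

```text
t 11.63 tcp [ 0.608  -0.0403  0.1746] phi 25.7 r 37.0 res/rad/z mean [ 0.03 -0.17 -0.38] sd [0.33 0.36 0.32] res [-0.1 -0.1 -0.3 -0.   0.7] tau [-0.074  0.153 -0.005] gw 0.0342 j7 -53.0
```

View pics/s4.png

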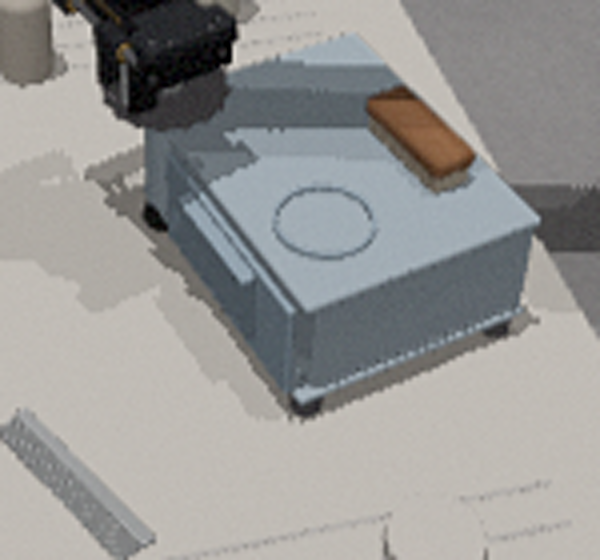

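View pics/w4.png

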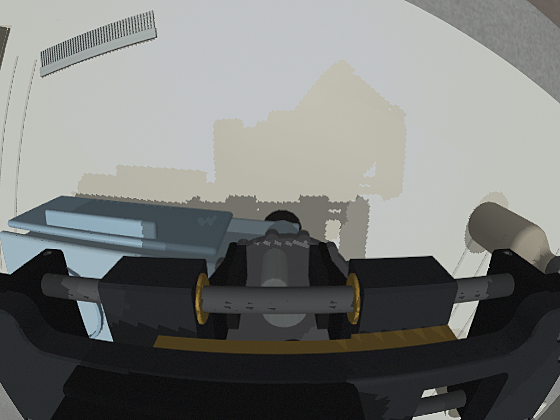

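{"op": "servo_tool", "data": {"rows": [0, 0, 15, 0, 0.6, 0, 0, 45, 0, 0.6, 0, 0, 80, 0, 0.6, -15, -31, 90, 3, 0.3, -30, -62, 90, 6, 0, -47, -98, 90, 9, 0, -64, -134, 90, 12, 0, -81, -170, 85, 15, 0, -98, -206, 75, 18, 0, -115, -242, 60, 20, 0]}}

```text
time_s: 12.57
tool_pos: [0.4929, -0.2834, 0.2359]
tool_rot: [45.4, 89.8, -5.2]
force: [0.8, -0.3, -0.5]
grip_width: 0.0736
```

{"op": "servo_tool", "data": {"rows": [-12, -25, -10, 0, 0, -25, -50, -20, 0, 0, -25, -50, -25, 0, 0, -25, -50, -25, 0, 0]}}

```text
time_s: 12.9
tool_pos: [0.4663, -0.3328, 0.2089]
tool_rot: [-141.7, 89.9, 167.3]
force: [0.5, 0.3, -0.0]
grip_width: 0.0863
```

```bash
cat > look.py <<'E'
from h import *
import sys
n=sys.argv[1]
o=get_obs();M=jaw(o);print({k:np.round(o[k],4) for k in("time_s","tool_pos","qpos","force","grip_width")},"jaw",np.degrees(np.arctan2(M[1,2],M[0,2])).round(1))
p=read_camera("wrist");cv2.imwrite(f"pics/{n}w.png",p["frame"])
np.savez(n+"w.npz",frame=p["frame"],range_z=p["range_z"],K=p["intrinsics"],T=p["tool_from_camera"],pos=o["tool_pos"],rot=o["tool_rot"])
p=read_camera("top");cv2.imwrite(f"pics/{n}t.png",p["frame"]);np.savez(n+"t.npz",**{k:p[k] for k in("frame","range_z","intrinsics","cam_to_world")})
p=read_camera("side");cv2.imwrite(f"pics/{n}s.png",p["frame"]);np.savez(n+"s.npz",**{k:p[k] for k in("frame","range_z","intrinsics","cam_to_world")})
E
python3 look.py c1; python3 - <<'E'
from h import *
d=np.load("c1w.npz");W=wworld(d["range_z"],d["K"],d["T"],d["pos"],d["rot"])
x,y,z=W[...,0],W[...,1],W[...,2]
q=(np.hypot(x-.4675,y+.332)<.045)&(z>.106)&(z<.125);print(q.sum());print(cv2.minEnclosingCircle((W[q][:,:2]*1000).astype(np.float32)),np.percentile(z[q],[50,95]))
for n in "ts":
    p=load(f"c1{n}.npz");W=world(p);x,y,z=W[...,0],W[...,1],W[...,2]
    f=p["frame"].astype(int);t=(abs(z-.138)<.012)&(np.hypot(x-.51,y-.09)<.06)
    g=f.sum(-1);med=np.median(g[t]);e=t&(g<med-60);(c,r)=fitcirc(W[e],.036),0
    print(n,"ring",e.sum(),c,"median top z",np.median(z[t]))
    h=(np.hypot(x-.5747,y+.0563)<.065)&(z>.172);print("peg",h.sum(),W[h].mean(0).round(4))
    u=(abs(z-.138)<.006)&(np.hypot(x-.47,y-.03)<.25);print(cv2.minAreaRect((W[u][:,:2]*1000).astype(np.float32)))
E
```

```text
{'time_s': np.float64(12.9), 'tool_pos': array([ 0.4663, -0.3328,  0.2089]), 'qpos': array([-20.3163,  16.5508,  63.2923,  98.0589, -15.2272,  74.9466,
        -4.9215]), 'force': array([ 4.695e-01,  3.398e-01, -1.000e-04]), 'grip_width': np.float64(0.0863)} jaw -51.0
1424
((466.11590576171875, -330.67718505859375), 29.924142837524414) [0.11420425 0.11560741]
t ring 166 (array([0.51726193, 0.10125669, 0.03      ]), np.float64(0.013700410651994377)) median top z 0.1373293348130331
peg 20 [ 0.6052 -0.0398  0.1898]
((473.85821533203125, 36.64710235595703), (218.46829223632812, 260.0483093261719), 13.880965232849121)
s ring 125 (array([0.50398995, 0.1053419 , 0.03      ]), np.float64(0.014204501230728445)) median top z 0.13932041806121276
peg 40 [ 0.6072 -0.035   0.186 ]
((470.40216064453125, 35.52696990966797), (209.82664489746094, 265.7729797363281), 13.774258613586426)
```

View pics/c1w.png

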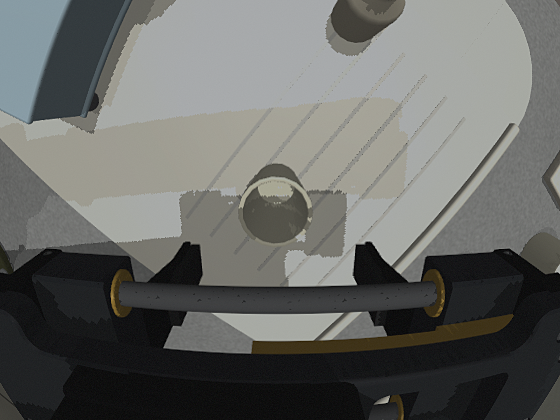

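```bash
python3 - <<'E'
from h import *
for n,(x0,x1,y0,y1) in {"t":(205,380,160,270),"s":(230,390,130,310)}.items():
    f=load(f"c1{n}.npz")["frame"][y0:y1,x0:x1]; s=min(780/f.shape[1],590/f.shape[0]);cv2.imwrite(f"pics/c1{n}c.png",cv2.resize(f,None,fx=s,fy=s,interpolation=cv2.INTER_CUBIC))
E
```

```text
(no output)
```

View pics/c1tc.png

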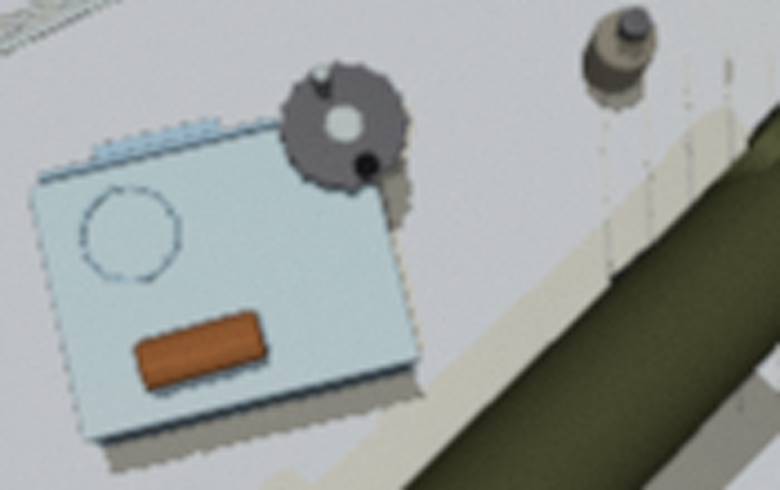

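View pics/c1sc.png

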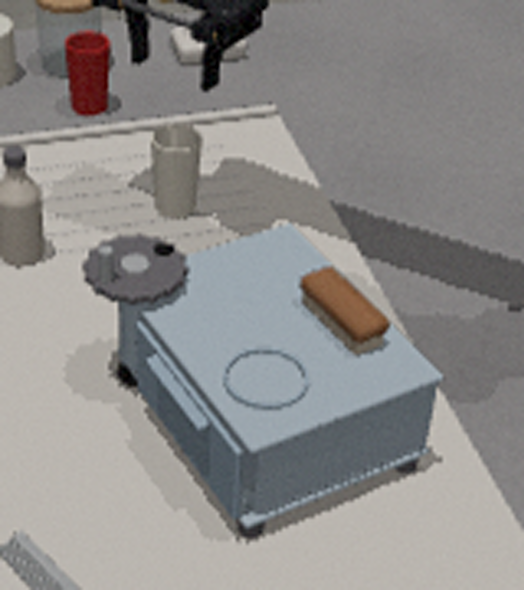

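```bash
python3 - <<'E'
from h import *
for n,u,v in(("t",234.2,212.7),("s",310.8,245.6)):
    p=load(f"c1{n}.npz");K=p["intrinsics"];T=p["cam_to_world"];r=T[:3,:3]@np.array([(u-K[0,2])/K[0,0],(v-K[1,2])/K[1,1],1]);o=T[:3,3]
    for zz in(.1375,.142): print(n,zz,(o+r*(zz-o[2])/r[2]).round(4))
    # fit by warping to plan view at z=.1395 and darkest circle search
    X,Y=np.meshgrid(np.arange(.45,.58,.0005),np.arange(.03,.16,.0005),indexing="ij")
    Q=np.stack([X,Y,np.full_like(X,.1415)],-1);c=(Q-o)@T[:3,:3];U=(c[...,0]/c[...,2]*K[0,0]+K[0,2]).astype(np.float32);V=(c[...,1]/c[...,2]*K[1,1]+K[1,2]).astype(np.float32)
    g=cv2.remap(cv2.cvtColor(p["frame"],cv2.COLOR_BGR2GRAY),U,V,cv2.INTER_CUBIC).astype(np.float32)
    g=g-cv2.GaussianBlur(g,(0,0),12)
    a=np.linspace(0,2*np.pi,180,endpoint=False)
    best=min((cv2.remap(g,(( cy+R0*np.sin(a)-.03)/.0005).astype(np.float32)[None],((cx+R0*np.cos(a)-.45)/.0005).astype(np.float32)[None],cv2.INTER_LINEAR).mean(),cx,cy,R0) for cx in np.arange(.49,.53,.001) for cy in np.arange(.07,.12,.001) for R0 in(.0345,.0355,.0365,.038))
    print(best)
E
```

```text
t 0.1375 [0.4902 0.1053 0.1375]
t 0.142 [0.4894 0.1048 0.142 ]
(np.float32(-21.545967), np.float64(0.491), np.float64(0.10600000000000004), 0.0355)
s 0.1375 [0.493  0.1059 0.1375]
s 0.142 [0.4946 0.1104 0.142 ]
(np.float32(-29.286634), np.float64(0.495), np.float64(0.10900000000000004), 0.0355)
```

{"op": "servo_tool", "data": {"rows": [0, 1.5, -35, 0, 0, 0, 1.5, -70, 0, 0, 0, 1.5, -100, 0, 0, 0, 1.5, -118, 0, 0, 0, 1.5, -124, 0, 0, 0, 1.5, -124, 0, 0]}}

```text
time_s: 13.55
tool_pos: [0.4687, -0.3281, 0.0849]
tool_rot: [-151.4, 89.9, 158.1]
force: [-0.4, -0.7, -0.1]
grip_width: 0.0873
```

{"op": "servo_tool", "data": {"rows": [0, 0, 0, 0, 0.15, 0, 0, 0, 0, 0.3, 0, 0, 0, 0, 0.4, 0, 0, 0, 0, 0.5, 0, 0, 0, 0, 0.5, 0, 0, 0, 0, 0.5], "force": 15}}

```text
time_s: 14.05
tool_pos: [0.4686, -0.3298, 0.0866]
tool_rot: [62.7, 89.9, 12.0]
force: [-0.5, 1.6, 3.8]
grip_width: 0.059
```

```bash
python3 look.py c2
```

```text
{'time_s': np.float64(14.05), 'tool_pos': array([ 0.4686, -0.3298,  0.0866]), 'qpos': array([-14.9983,  24.4529,  57.8752, 105.6491, -23.2727,  62.7496,
         0.8365]), 'force': array([-0.4975,  1.6332,  3.8026]), 'grip_width': np.float64(0.059)} jaw -50.7
```

View pics/c2w.png

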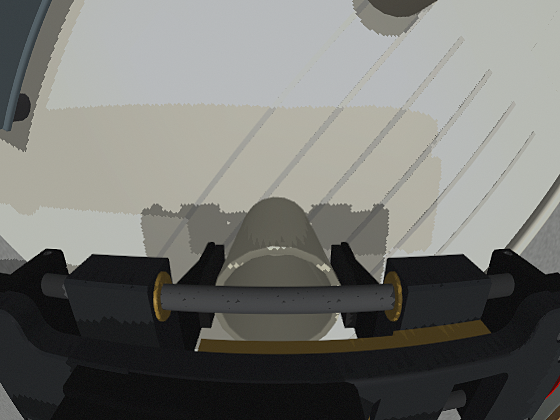

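```bash
cat > rim.py <<'E'
from h import *
import sys
n=sys.argv[1];zt=float(sys.argv[2]) # rim z world
d=np.load(n+"w.npz");W=wworld(d["range_z"],d["K"],d["T"],d["pos"],d["rot"]);M=R.from_euler("xyz",d["rot"],degrees=True).as_matrix()
q=(abs(W[...,2]-zt)<.004)&(np.hypot(*(W[...,:2]-d["pos"][:2]).transpose(2,0,1))<.036)
P=(W[q]-d["pos"])@M   # tool coords
print("n",q.sum(),"tool y,z range",P[:,1:].min(0).round(4),P[:,1:].max(0).round(4))
h=cv2.convexHull((P[:,1:]*1000).astype(np.float32))[:,0]/1000
o=h[h[:,0]<.0]  # outer arc on camera-far... both
print("fit r=.030 all hull",fitcirc(h,.030),"free",fitcirc(h))
print("enclosing",cv2.minEnclosingCircle((P[:,1:]*1000).astype(np.float32)))
print("tool y axis world",M[:,1].round(3),"z",M[:,2].round(3))
E
python3 rim.py c2 .115
```

```text
n 2655 tool y,z range [-0.0272 -0.0344] [0.0272 0.0346]
fit r=.030 all hull (array([-0.00175792,  0.00046564,  0.03      ]), np.float64(0.0036799713937428246)) free (array([-0.00156181,  0.00038723,  0.0304325 ]), np.float64(0.0035173112767944775))
enclosing ((3.526503324508667, 0.023297661915421486), 35.085693359375)
tool y axis world [0.774 0.633 0.001] z [ 0.633 -0.774  0.   ]
```

{"op": "servo_tool", "data": {"rows": [0, 0, 5, 0, 0.5, 0, 0, 25, 0, 0.5, 0, 0, 60, 0, 0.5, 0, 0, 100, 0, 0.5, 0, 0, 135, 0, 0.5, 0, 0, 150, 0, 0.5, 0, 0, 150, 0, 0.5]}}

```text
time_s: 14.78
tool_pos: [0.4698, -0.3314, 0.2397]
tool_rot: [26.5, 89.6, -24.2]
force: [0.9, -0.4, -2.1]
grip_width: 0.0589
```

```bash
python3 look.py c3; python3 - <<'E'
from h import *
o=get_obs();print(o["tool_pos"])
E
python3 rim.py c3 .265
```

```text
{'time_s': np.float64(14.7833), 'tool_pos': array([ 0.4698, -0.3314,  0.2397]), 'qpos': array([-21.7453,  14.9072,  64.2507,  95.7365, -13.8418,  77.6421,
        -6.0577]), 'force': array([ 0.883 , -0.3506, -2.0525]), 'grip_width': np.float64(0.0589)} jaw -50.7
[ 0.46769273 -0.32898836  0.23431976]
n 3212 tool y,z range [-0.0291 -0.0346] [0.0273 0.0347]
fit r=.030 all hull (array([-0.00152163,  0.00058867,  0.03      ]), np.float64(0.0030705143069672237)) free (array([-0.00159323,  0.0006616 ,  0.02982374]), np.float64(0.0031180314455524012))
enclosing ((4.107420921325684, 0.08488884568214417), 35.09139633178711)
tool y axis world [0.774 0.633 0.003] z [ 0.633 -0.774  0.006]
```

View pics/c3s.png

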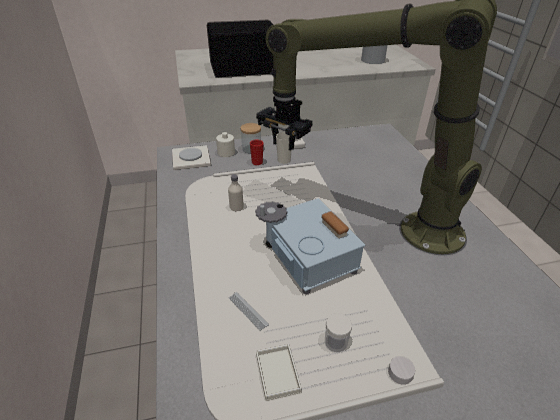

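{"op": "servo_tool", "data": {"rows": [1, 15, 3, 0, 0.5, 3, 45, 6, 0, 0.5, 5, 80, 8, 0, 0.5, 7, 118, 8, 0, 0.5, 9, 156, 8, 0, 0.5, 12, 194, 8, 0, 0.5, 14, 232, 8, 0, 0.5, 16, 270, 8, 0, 0.5, 18, 308, 8, 0, 0.5, 20, 345, 8, 0, 0.5]}}

```text
time_s: 15.77
tool_pos: [0.4867, 0.0174, 0.2419]
tool_rot: [-120.6, 89.8, -171.2]
force: [1.1, -0.9, -2.5]
grip_width: 0.0588
```

{"op": "servo_tool", "data": {"rows": [2, 35, 0, 0, 0.5, 4, 65, -3, 0, 0.5, 5, 84, -5, 0, 0.5, 6, 92.5, -7, 0, 0.5, 6, 92.5, -7, 0, 0.5, 6, 92.5, -7, 0, 0.5, 6, 92.5, -7, 0, 0.5]}}

```text
time_s: 16.35
tool_pos: [0.4943, 0.1053, 0.2364]
tool_rot: [-73.6, 89.9, -124.5]
force: [-0.1, 0.3, -2.0]
grip_width: 0.0591
```

```bash
python3 look.py c4; python3 - <<'E'
from h import *
o=get_obs();print(o["tool_pos"])
d=np.load("c4w.npz");cv2.imwrite("pics/c4wc.png",cv2.resize(d["frame"][100:360,150:410],None,fx=2.3,fy=2.3))
f=load("c4s.npz")["frame"][170:300,230:390];cv2.imwrite("pics/c4sc.png",cv2.resize(f,None,fx=4.5,fy=4.5,interpolation=cv2.INTER_CUBIC))
E
```

```text
{'time_s': np.float64(16.35), 'tool_pos': array([0.4943, 0.1053, 0.2364]), 'qpos': array([-57.6605,  -0.5852,  42.778 , 104.3134,   0.4714,  76.1868,
       -65.8712]), 'force': array([-0.0799,  0.2931, -2.0355]), 'grip_width': np.float64(0.0591)} jaw -50.9
[0.49452921 0.10606071 0.23703343]
```

View pics/c4wc.png

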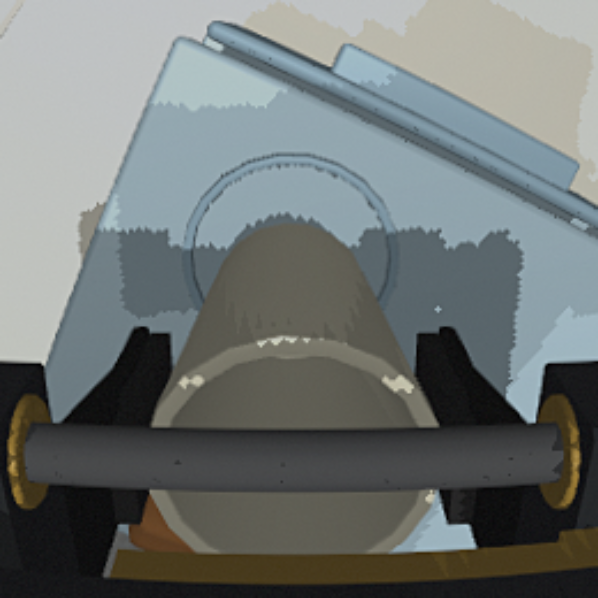

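View pics/c4sc.png

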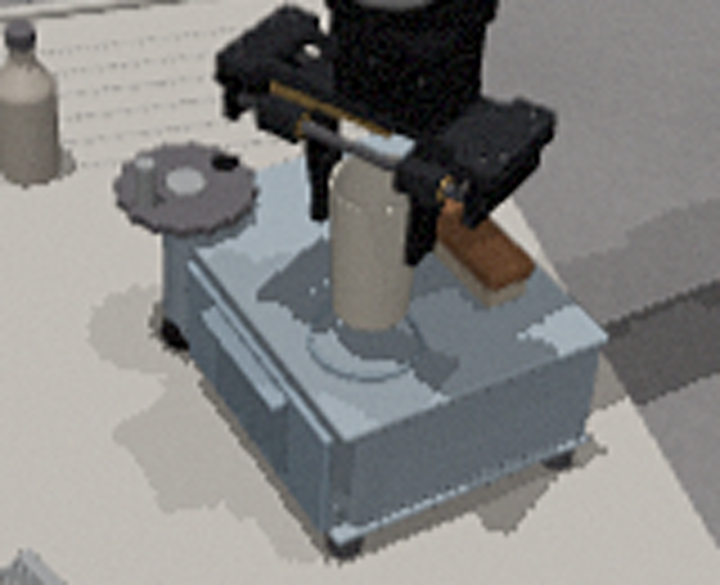

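```bash
python3 - <<'E'
from h import *
d=np.load("c4w.npz");T=d["T"];K=d["K"];M=R.from_euler("xyz",d["rot"],degrees=True).as_matrix();pos=d["pos"]
def ray(u,v,z):
    a=(u-K[0,2])/K[0,0];b=(v-K[1,2])/K[1,1];r=np.hypot(a,b)
    c=np.array([np.sin(r)*a/r,np.sin(r)*b/r,np.cos(r)]);D=M@T[:3,:3]@c;o=M@T[:3,3]+pos
    return o+D*(z-o[2])/D[2]
pts=[(185,260),(188,225),(205,190),(240,163),(290,152),(340,163),(378,195),(393,230),(397,262)]
for z in(.1375,.142):
    P=np.array([ray(150+x/2.3,100+y/2.3,z) for x,y in pts]);f=fitcirc(P);print(z,"free",f,"r38",fitcirc(P,.038),"tool",((np.array([*f[0][:2],z])-pos)@M).round(4))
W=wworld(d["range_z"],K,T,pos,d["rot"]);t=np.hypot(W[...,0]-.492,W[...,1]-.107)<.06
rr=t&(W[...,2]>.1395)&(W[...,2]<.146)&(np.hypot(W[...,0]-.492,W[...,1]-.107)>.03)
print(rr.sum(),np.median(W[...,2][t&(abs(W[...,2]-.137)<.01)]),fitcirc(W[rr],.03625))
# cup lower edge circle: visible lowest side points
cup=t&(W[...,2]>.155)&(W[...,2]<.225);Q=(W[cup]-pos)@M
for lo,hi in((.155,.17),(.17,.19),(.19,.21)):
    s=(W[cup][:,2]>lo)&(W[cup][:,2]<hi)&(abs(Q[:,2])<.03);f=fitcirc(Q[s][:,1:]);print(lo,s.sum(),f,Q[s][:,1].min())
print("bottom z",np.percentile(W[cup][:,2],1))
E
```

```text
0.1375 free (array([0.49401973, 0.10597355, 0.03754058]), np.float64(0.00024264226896981216)) r38 (array([0.49354691, 0.10562454, 0.03      ]), np.float64(0.0003638095762068893)) tool [ 0.0989  0.0004 -0.0007]
0.142 free (array([0.49515607, 0.10689089, 0.03686431]), np.float64(0.00023826957848909955)) r38 (array([0.4939621 , 0.10606483, 0.03      ]), np.float64(0.0007052113406852748)) tool [ 0.0944  0.0018 -0.0007]
801 0.13686642013085393 (array([0.49358682, 0.10577346, 0.03      ]), np.float64(0.00102351874123228))
0.155 74 (array([-0.00084459, -0.00088497,  0.02215899]), np.float64(0.0004197192683620555)) -0.023630813978051956
0.17 922 (array([-0.00098345, -0.00073219,  0.02299341]), np.float64(0.0005185968204628082)) -0.025376973029325515
0.19 1556 (array([-0.00081161, -0.00065376,  0.02397137]), np.float64(0.0005300209401114699)) -0.026263978620773797
bottom z 0.1684089793942872
```

{"op": "servo_tool", "data": {"rows": [1, 1, -6, 0, 0.5, 1, 1, -14, 0, 0.5, 1, 1, -20, 0, 0.5, 1, 1, -24, 0, 0.5, 1, 1, -24, 0, 0.5, 1, 1, -24, 0, 0.5]}}

```text
time_s: 17.0
tool_pos: [0.4951, 0.1087, 0.2125]
tool_rot: [-88.9, 89.9, -139.6]
force: [-0.0, 0.8, -1.9]
grip_width: 0.0591
```

{"op": "servo_tool", "data": {"rows": [0, 0, -1, 0, 0.5, 0, 0, -2, 0, 0.5, 0, 0, -2, 0, 0.5]}}

```text
time_s: 17.25
tool_pos: [0.4954, 0.1088, 0.2109]
tool_rot: [58.8, 90.0, 8.1]
force: [-0.3, 0.3, -2.1]
grip_width: 0.059
```

{"op": "servo_tool", "data": {"rows": [0, -2, -0.5, 0, 0.5, 0, -2, -1, 0, 0.5, 0, -2, -1, 0, 0.5]}}

```text
time_s: 17.5
tool_pos: [0.4954, 0.1065, 0.2099]
tool_rot: [52.1, 90.0, 1.4]
force: [-0.1, 0.5, -1.5]
grip_width: 0.0588
```

{"op": "servo_tool", "data": {"rows": [0, 0, -0.5, 0, 0.5, 0, 0, -1, 0, 0.5, 0, 0, -1, 0, 0.5]}}

```text
time_s: 17.75
tool_pos: [0.4953, 0.1068, 0.2088]
tool_rot: [-70.9, 90.0, -121.6]
force: [-0.6, 0.1, -2.2]
grip_width: 0.0585
```

{"op": "servo_tool", "data": {"rows": [0, 0, -0.5, 0, 0.5, 0, 0, -1, 0, 0.5, 0, 0, -1, 0, 0.5]}}

```text
time_s: 18.0
tool_pos: [0.4958, 0.1071, 0.2086]
tool_rot: [87.9, 89.9, 37.2]
force: [-1.0, 0.6, 3.8]
grip_width: 0.0589
```

```bash
python3 look.py c5; python3 - <<'E'
from h import *
d=np.load("c5w.npz");cv2.imwrite("pics/c5wc.png",cv2.resize(d["frame"][100:360,150:410],None,fx=2.3,fy=2.3))
f=load("c5s.npz")["frame"][170:300,230:390];cv2.imwrite("pics/c5sc.png",cv2.resize(f,None,fx=4.5,fy=4.5,interpolation=cv2.INTER_CUBIC))
E
```

```text
{'time_s': np.float64(18.0), 'tool_pos': array([0.4958, 0.1071, 0.2086]), 'qpos': array([-57.3479,   0.9118,  43.0466, 106.4523,  -0.6802,  72.8173,
       -64.7978]), 'force': array([-0.9806,  0.6327,  3.7864]), 'grip_width': np.float64(0.0589)} jaw -50.7
```

View pics/c5wc.png

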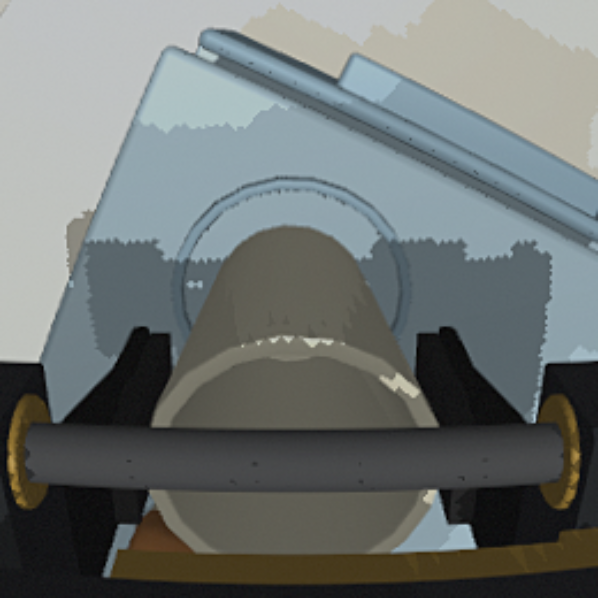

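View pics/c5sc.png

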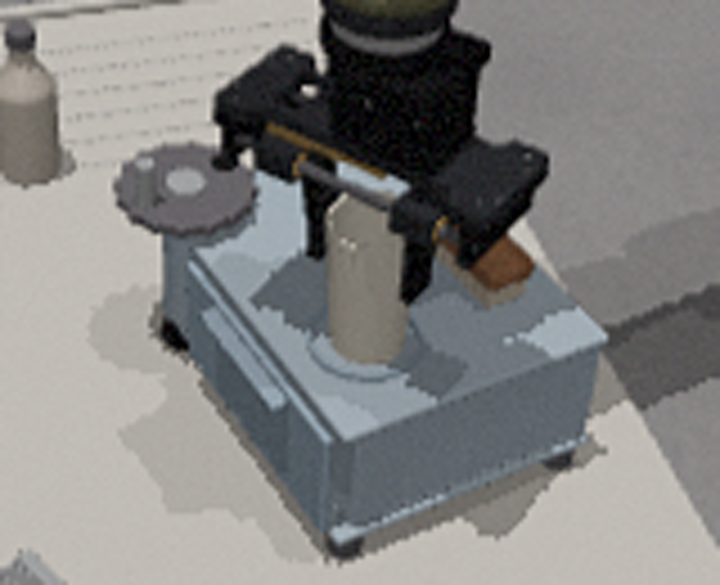

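{"op": "servo_tool", "data": {"rows": [0, 0, 0.5, 0, 0.3, 0, 0, 0.5, 0, 0.25, 0, 0, 0.5, 0, 0.2, 0, 0, 0.5, 0, 0.1, 0, 0, 0.5, 0, 0, 0, 0, 0.5, 0, 0, 0, 0, 0.5, 0, 0]}}

```text
time_s: 18.73
tool_pos: [0.4953, 0.1066, 0.2082]
tool_rot: [-67.1, 90.0, -117.8]
force: [-0.6, -0.0, -0.9]
grip_width: 0.0844
```

{"op": "servo_tool", "data": {"rows": [0, 0, 10, 0, 0, 0, 0, 30, 0, 0, 0, 0, 60, 0, 0, 0, 0, 95, 0, 0, 0, 0, 130, 0, 0, 0, 20, 140, 0, 0, 0, 55, 140, 0, 0, -15, 90, 140, 0, 0, -30, 125, 140, 0, 0, -45, 160, 140, 0, 0]}}

```text
time_s: 19.57
tool_pos: [0.4498, 0.2681, 0.3494]
tool_rot: [90.0, 89.9, 39.3]
force: [1.0, -0.1, -0.2]
grip_width: 0.087
```

{"op": "servo_tool", "data": {"rows": [-15, 35, 0, 0, 0, -30, 70, 0, 0, 0, -45, 105, 0, 0, 0, -60, 140, 0, 0, 0, -60, 140, 0, 0, 0, -60, 140, 0, 0, 0]}}

```text
time_s: 20.07
tool_pos: [0.3884, 0.4092, 0.3482]
tool_rot: [-47.6, 89.9, -98.0]
force: [0.8, -0.9, -0.4]
grip_width: 0.0867
```

```bash
python3 look.py c6; python3 - <<'E'
from h import *
for n in "ts":
    p=load(f"c6{n}.npz");p0=load({"t":"top0","s":"side0"}[n]+".npz");W=world(p);x,y,z=W[...,0],W[...,1],W[...,2]
    q=(np.hypot(x-.494,y-.106)<.05)&(z>.225);c,r=cv2.minEnclosingCircle((W[q][:,:2]*1000).astype(np.float32));print(n,"cup rim",c,r,np.percentile(z[q],[50,90]))
    u=(abs(z-.138)<.006)&(np.hypot(x-.47,y-.03)<.25);print(cv2.minAreaRect((W[u][:,:2]*1000).astype(np.float32)))
    h=(np.hypot(x-.5747,y+.0563)<.065)&(z>.172);print("peg",h.sum(),W[h].mean(0).round(4))
    x0,x1,y0,y1={"t":(205,380,160,270),"s":(230,390,150,310)}[n]
    f=p["frame"][y0:y1,x0:x1]; s=min(780/f.shape[1],590/f.shape[0]);cv2.imwrite(f"pics/c6{n}c.png",cv2.resize(f,None,fx=s,fy=s,interpolation=cv2.INTER_CUBIC))
    # top plane tilt
    b=(np.abs(z-.1375)<.004)&(np.hypot(x-.46,y-.03)<.1)
    W0=world(p0);b0=(np.abs(W0[...,2]-.1375)<.004)&(np.hypot(W0[...,0]-.46,W0[...,1]-.03)<.1)
    for B,V in((b0,W0),(b,W)):
        A=np.c_[V[B][:,:2]-[.46,.03],np.ones(B.sum())];print("plane",np.linalg.lstsq(A,V[B][:,2],rcond=None)[0].round(4))
E
```

```text
{'time_s': np.float64(20.0667), 'tool_pos': array([0.3884, 0.4092, 0.3482]), 'qpos': array([-73.8427,   6.121 ,  27.1878,  85.5814,  -2.7538,  89.0261,
       -97.1177]), 'force': array([ 0.8164, -0.8827, -0.3597]), 'grip_width': np.float64(0.0867)} jaw -50.4
t cup rim (492.547607421875, 105.16468048095703) 30.170076370239258 [0.23588604 0.24020828]
((474.22161865234375, 36.681968688964844), (219.37904357910156, 259.9583435058594), 13.99588680267334)
peg 20 [ 0.6052 -0.0402  0.1907]
plane [0.0017 0.0021 0.1374]
plane [0.0012 0.0032 0.1375]
s cup rim (494.73284912109375, 106.39439392089844) 32.191165924072266 [0.23454404 0.23981698]
((470.0548095703125, 37.20513916015625), (209.16212463378906, 262.9532775878906), 14.101003646850586)
peg 37 [ 0.6074 -0.0354  0.1868]
plane [-0.0002 -0.0014  0.1391]
plane [-0.0005 -0.0009  0.1391]
```

View pics/c6sc.png

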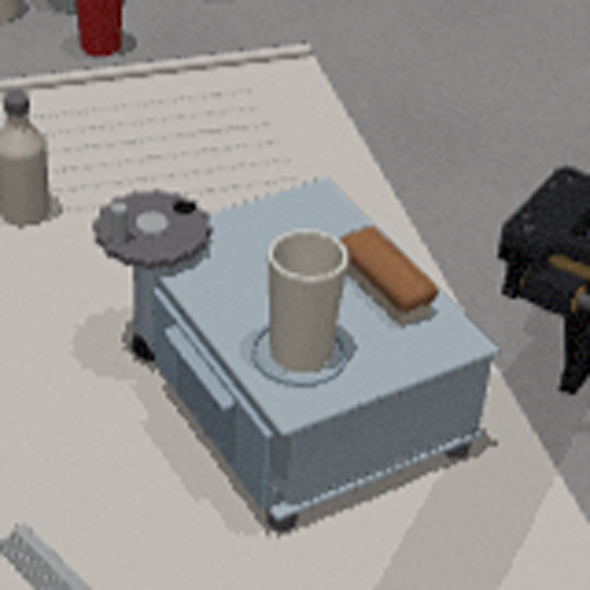

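View pics/c6tc.png

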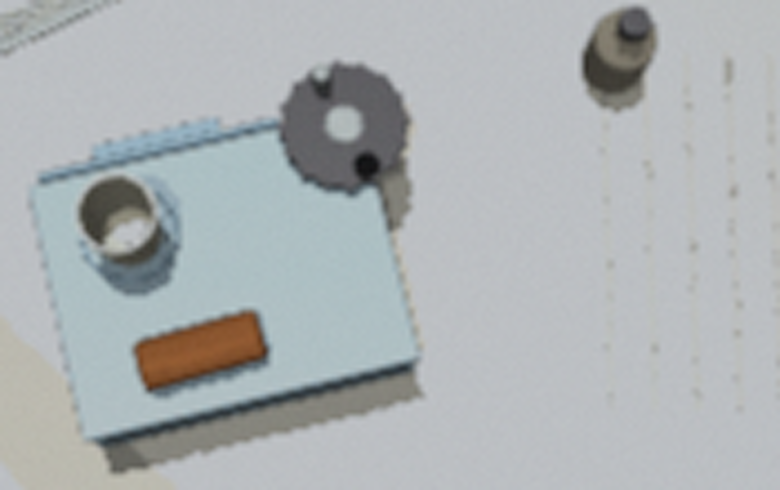

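```bash
python3 -c "
from cell import *
print(sign_off())"
```

```text
the job is handed in; nothing more can be done
None
```

The adjustable foot is down on the shelf, and the white cup stands upright inside the ring. I handed the job in at about 20 s of the 72 s allowed.

- **Wheel:** I turned it clockwise about 205°, which is 5.7 mm of foot travel. Resistance at the peg had been about 1 N, with single readings scattering from about 0 to 2.5 N. It then stepped up to about 3.4 N (mean of five readings), with a clear jump in wrist torque. I stopped there, below the 5–6 N level where the unit would start to lift, then backed the fingers off the peg. The peg stayed where I left it.
- **Cup:** I lowered it into the ring until the wrist force showed contact, then released it and withdrew. Its rim centre is at (492.5, 105.2) mm from the top camera and (494.7, 106.4) mm from the side camera. The ring centre is at about (493.6, 105.8) mm. The rim height of about 0.237 m matches the cup standing on the unit's flat top rather than on the ring.
- **Unit and other things:** In the top camera the unit's outline matched the first picture to about 1 mm and 0.1°, and the slope of its top changed by no more than about 1 mrad. The side camera agrees less closely but showed no clear shift. The nail brush and lotion bottle look unmoved in the last pictures. I did not re-measure the rest, but the arm came near nothing else.

The touchdown rests on the force and torque step only. The pictures show the foot at shelf level but cannot resolve a gap under a few millimetres. The top and side cameras disagree by up to about 3 mm, so I placed the cup using the wrist camera.

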